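# Nest the dust covers

### The job

Tidy away the three bell-shaped dust covers by nesting them into one stack, mouths down: leave the green cover standing where it is, put the blue one fully down over it, then the orange one fully down over the blue. Let go of the finished stack.

Things in the scene. Friction and masses are not known exactly. Their poses are not given: they have to be found in the camera images.
- green_cover_center (a point): Centre (on the axis, 37 mm above the mouth's rim; z up along the axis) of the green dust cover, a plastic bell 74 mm high standing mouth down. Outside: top 28 mm a closed cylindrical grip crown 38 mm in diameter, below it a bell flaring from 47 to 65 mm, with a 70 mm lip 4 mm high. Hollow inside: mouth 63 mm, narrowing to 42 mm at a flat ceiling 40 mm above the rim. Bottom of the stack, not to be moved.
- blue_cover_center (a point): Centre (on the axis, 37 mm above the mouth's rim; z up along the axis) of the blue dust cover, same shape and size as the green one, about 70 g, standing loose mouth down. Fully down over the green one, its ceiling rests on the green crown and it stands 34 mm higher than the green one. Grip the crown from above.
- orange_cover_center (a point): Centre (on the axis, 37 mm above the mouth's rim; z up along the axis) of the orange dust cover, same shape and size as the others, about 70 g, standing loose mouth down. It goes on last; fully down over the blue one it stands 34 mm higher than the blue one. Grip the crown from above.
Not all that is in view belongs to the job. What is shaped like the part that bears blue_cover_center but pink is not meant.

How it is judged:
On the way:
1. the blue cover is nested over the green one (horizontal distance between blue_cover_center and green_cover_center below 0.01 m and z of blue_cover_center in the frame of green_cover_center between 0.026 and 0.042 m and angle between blue_cover_center's own z axis and vertical below 0.18 rad), for 0.2 s.
At the end, for the whole second after the job is handed in: The blue cover sits over the green and the orange over the blue: each on the axis of the one below within 10 mm, its centre 26 to 42 mm above that one's centre (34 mm when fully down); all three upright within 10 degrees, and the green cover within 30 mm of where it started (all of step 1 and horizontal distance between orange_cover_center and blue_cover_center below 0.01 m and z of orange_cover_center in the frame of blue_cover_center between 0.026 and 0.042 m and angle between each of orange_cover_center, green_cover_center's own z axis and vertical below 0.18 rad and distance of green_cover_center from where it was at the start of the episode below 0.03 m); the robot touches nothing.
It also fails if it takes over 62 s, if anything falls off the work surface, if the arm or the gripper's body presses on something with over 40 N, if the wrist force passes 120 N, or if a joint passes its speed limit or range.

### The arm

A 7-joint arm with a two-finger parallel gripper is mounted at the origin on a cart in front of the work surface, level with it; the furniture and walls round the work are solid. World frame = base frame: x ahead of the robot, y to its left, z up, the work surface at z = 0. Lengths are in m, angles in rad, forces in N, time in s.
With the tool pointing down it reaches from about 0.425 to 0.875 m from the base axis. Payload 4.7 kg.
Tool frame: the origin (TCP) lies at the very end of the fingers, on their centre line; the grasp point (between the pads) lies 19 mm behind it; z points along the fingers, y is the line along which they close (so a half turn about z gives the same grasp; the last joint's range is limited). The gripper opens to 87 mm and grips with 3 to 60 N. Pads are 19 mm wide; open, the fingers measure 117 mm over their backs; the gripper's body (75 mm by 190 mm) begins 51 mm behind the grasp point.
Start: joints at [1.234, 0.321, -0.07, 1.45, 0.023, 1.371, -0.057], TCP at [0.223, -0.61, 0.223] pointing down, gripper open.
Joint ranges: [-2.86, 2.86], [-0.3, 2.09], [-1.38, 1.24], [0.06, 2.45], [-1.56, 4.7], [0.09, 2.05], [-2.69, 2.69]. Speed limits (rad/s): [2.57, 2.57, 3.14, 3.14, 3.14, 3.14, 3.14].

### API

Orientations are given as a rotation vector (axis times angle).
In Python, from bench import ctrl, get_image, job gives the robot as it stands.
- The arm moves only by the shell command python3 -m crank 'ROWS' [FORCE]. ROWS is JSON, a list that holds one entry, the list of rows, each a list of 5 numbers: the shift along the tool's x, y, z in mm, then the turn about the tool's z in rad, then the closure, from -1 (fully open) to 1 (shut), so that 0 is half open. A call has 1 to 10 rows; each row shifts and turns the commanded pose from where the row before left it, along the tool's axes as they then stand; what a row does not reach is not made up. A row lasts 1/12 s, in which the tool goes at most 41.7 mm and 7.16 degrees, less where a joint would pass 70% of its speed; a pose out of reach is approached as far as the arm can. A call with a gripper value outside its range is refused whole. The fingers move at their own pace and stop on an object; FORCE is the grip in N (left out, the last holds). Time passes only in rows, so rows that do not move let the fingers close. It gives the time, the measured TCP pose, the force, the opening and the grip force at its end, in the units of the state.
- ctrl.get_state(): the state, without advancing time (a new reading comes with each control period).
- get_image(name): name is "scene" or "top" or "wrist"; returns a dict with "pixels" (384x512x3 uint8, red, green, blue), "fx", "fy", "cx", "cy" (pixels), "T" (4x4, takes a point from camera to world coordinates); the wrist camera has in their place "T_tool_cam" (4x4, takes a point from camera to tool coordinates, whose origin is the TCP and whose axes are the flange's). Camera axes: x right, y down, z forward; pixel columns grow to the right and rows downward; lengths in m; the calibration is good to about 2 mm. A picture is of the moment at which its call begins: read the wrist's pose just before it. There is no depth.
- job.close_job(): hands the job in; it is judged then, once.
The state is a dict: "time": time; "joint_positions": joint angles; "qd": joint speeds; "joint_torque": joint torques, N m; "position": TCP position; "tool_rot": TCP orientation; "ft_force": force on the tool from outside, world axes, zero at the start; "torque": the same for the moment, N m; "grip_width": opening from 0.0 (shut) to 1.0 (fully open); "grip_force": force on a finger pad.
Only numpy, scipy, OpenCV 4.12 (cv2) and the standard library are available. Lean on these libraries where they do the work, as an engineer would, in place of code of your own. Each camera call takes 0.05 s, during which the arm holds its last target. There are 200 camera calls.

## Working session

There is one attempt and no reset: what is moved stays moved. The work goes in short steps, Python scripts to look and compute and a shell command to move; the robot and the scene stay as the last step left them, time stands still between calls to the robot, and variables do not carry over. Pictures are saved under pics/ and viewed, at most 10 in all, crops included, and the job is handed in when it is done.

```bash
mkdir -p pics; python3 - <<'E'
from bench import ctrl,get_image
import cv2,numpy as np
s=ctrl.get_state();print(s)
ims=[get_image(n) for n in("top","scene")]
for n,i in zip(("top","scene"),ims):
    print(n,i["fx"],i["cx"],i["cy"],np.round(i["T"],3).tolist())
    cv2.imwrite(f"pics/{n}0.png",i["pixels"][:,:,::-1])
E
```

```text
{'time': 0.0, 'joint_positions': array([ 1.23407281,  0.32181168, -0.07008691,  1.45166188,  0.02263404,
        1.37081158, -0.05686854]), 'qd': array([-0.00069839,  0.00213215, -0.0008068 , -0.0009682 ,  0.00033762,
       -0.00081594,  0.00075152]), 'joint_torque': array([ 9.75880430e-04, -4.91290784e+01, -4.03595427e-01, -3.12524736e+01,
       -6.41063601e-02,  4.37052338e-02,  1.71541378e-04]), 'position': array([ 0.22313879, -0.60991017,  0.22147549]), 'tool_rot': array([-3.09154418e+00, -5.48037075e-01,  7.23971499e-04]), 'ft_force': array([ 0.51941659,  0.50315983, -0.51676175]), 'torque': array([ 0.00800049,  0.03080171, -0.04905563]), 'grip_force': 0.0, 'grip_width': 0.9980913129861426}
top 368.23327763837096 254.68727465548378 186.97106284579124 [[0.004, -0.996, 0.093, 0.42], [-0.999, -0.008, -0.039, 0.176], [0.039, -0.092, -0.995, 0.9], [0.0, 0.0, 0.0, 1.0]]
scene 437.93741685754003 255.9487780508403 193.813930482128 [[-0.425, -0.49, 0.761, -0.139], [-0.905, 0.231, -0.356, 0.474], [-0.002, -0.841, -0.542, 0.55], [0.0, 0.0, 0.0, 1.0]]
```

View pics/top0.png

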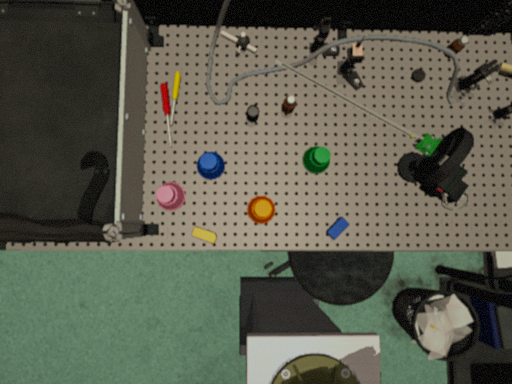

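View pics/scene0.png

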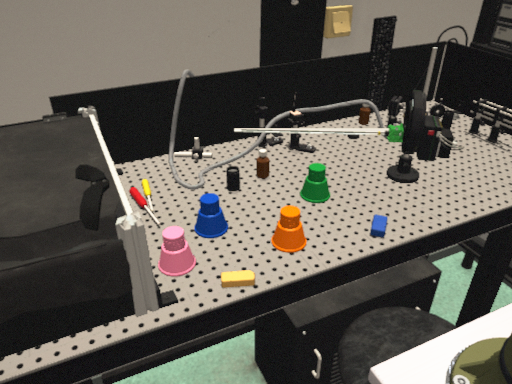

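The top view shows green at about (317,158), blue (210,164), orange (262,208) and the pink decoy (170,195). A fence stands at col 120–150, and a post-mounted rod runs beyond the green cover. Next I'll fit the model silhouettes in both views.

```bash
cat > h.py <<'E'
import cv2,numpy as np
from scipy.optimize import least_squares
from scipy.spatial.transform import Rotation as R
PROF=[(0,.035),(.004,.035),(.004,.0325),(.046,.0235),(.046,.019),(.074,.019)]
HUE={"green":(50,85),"blue":(105,125),"orange":(5,20)}
def mask(im,c,seed,r=45):
    h=cv2.cvtColor(im["pixels"],cv2.COLOR_RGB2HSV);lo,hi=HUE[c]
    m=cv2.inRange(h,(lo,110,40),(hi,255,255))
    n,l,st,ce=cv2.connectedComponentsWithStats(m)
    k=[i for i in range(1,n) if np.hypot(*(ce[i]-seed))<r]
    k=max(k,key=lambda i:st[i,4]); return (l==k)
def proj(im,P,T=None):
    T=im["T"] if T is None else T
    q=(P-T[:3,3])@T[:3,:3]; return np.c_[im["fx"]*q[:,0]/q[:,2]+im["cx"],im["fy"]*q[:,1]/q[:,2]+im["cy"]]
def sil(im,xyz,T=None):
    a=np.linspace(0,2*np.pi,60); out=np.zeros(im["pixels"].shape[:2],np.uint8)
    for (z0,r0),(z1,r1) in zip(PROF[:-1],PROF[1:]):
        P=np.vstack([np.c_[r*np.cos(a),r*np.sin(a),0*a+z]+xyz for z,r in((z0,r0),(z1,r1))])
        h=cv2.convexHull((proj(im,P,T)*16).astype(np.int32)); cv2.fillConvexPoly(out,h,1,shift=4)
    return out>0
def stats(m):
    v,u=np.nonzero(m); return np.array([u.mean(),v.mean()])
def edge(m):
    v,u=np.nonzero(m);return (u.min(),u.max(),v.min(),v.max(),m.sum())
E
python3 - <<'E'
from h import *
from bench import get_image
ims={n:get_image(n) for n in("top","scene")}
seeds={"green":[(317,158),(316,184)],"blue":[(210,164),(210,216)],"orange":[(262,208),(289,230)]}
for c,sd in seeds.items():
    ms=[mask(ims[n],c,s) for n,s in zip(ims,sd)]
    for sel in ([0],[1],[0,1]):
        f=lambda p:np.concatenate([stats(sil(list(ims.values())[k],np.array([p[0],p[1],0])))-stats(ms[k]) for k in sel])
        r=least_squares(f,[.5,.1],diff_step=.02,x_scale=.1)
        print(c,sel,r.x.round(4),r.fun.round(2))
    for k in(0,1): print([*map(int,edge(ms[k]))],[*map(int,edge(sil(list(ims.values())[k],np.array([*r.x,0]))))])
E
```

```text
green [0] [ 0.5726 -0.0104] [ 0.01 -0.02]
green [1] [ 0.5727 -0.008 ] [ 0.01 -0.03]
green [0, 1] [ 0.5733 -0.0099] [-0.25 -0.2   0.5  -0.33]
[303, 329, 147, 173, 578] [301, 330, 145, 173, 696]
[300, 329, 163, 202, 820] [300, 331, 162, 203, 956]
blue [0] [0.5562 0.2499] [-0.01  0.03]
blue [1] [0.556  0.2521] [ 0.01 -0.  ]
blue [0, 1] [0.5562 0.251 ] [-0.49 -0.01  0.38 -0.16]
[197, 224, 152, 178, 567] [196, 224, 151, 179, 684]
[194, 227, 193, 237, 1047] [194, 228, 192, 238, 1185]
orange [0] [0.4468 0.128 ] [ 0.02 -0.01]
orange [1] [0.4497 0.1282] [ 0.   -0.01]
orange [0, 1] [0.4483 0.1282] [-0.01 -0.52  0.31  0.34]
[246, 275, 196, 223, 448] [246, 274, 195, 224, 692]
[271, 306, 205, 253, 1214] [271, 307, 205, 253, 1293]
```

```bash
cat > d.py <<'E'
import sys,numpy as np
from bench import ctrl
from scipy.spatial.transform import Rotation as R
s=ctrl.get_state();Rm=R.from_rotvec(s["tool_rot"])
print("t",round(s["time"],2),"pos",(s["position"]*1000).round(1),"f",s["ft_force"].round(1),"q",s["joint_positions"].round(2),"w",round(s["grip_width"]*87,1),"tilt z",Rm.as_matrix()[:,2].round(4))
p=s["position"]
for a in sys.argv[1:]:
    g=np.array(eval(a),float)/1000; print(a,"tool mm",(Rm.inv().apply(g-p)*1000).round(1)); p=g
E
python3 d.py 400,-200,250 556,251,200 556,251,110 556,251,50
```

```text
t 0.2 pos [ 223.2 -610.1  221.9] f [-0.2  0.2  0.2] q [ 1.23  0.32 -0.07  1.45  0.02  1.37 -0.06] w 87.0 tilt z [-5.e-04  1.e-03 -1.e+00]
400,-200,250 tool mm [ 307.  -324.4  -27.8]
556,251,200 tool mm [ 301.5 -369.9   50.4]
556,251,110 tool mm [ 0.   0.1 90. ]
556,251,50 tool mm [ 0.   0.1 60. ]
```

```bash
python3 -m crank '[[[15,-16,-3,0,-1],[15,-16,-3,0,-1],[15,-16,-3,0,-1],[15,-16,-3,0,-1],[15,-16,-3,0,-1],[15,-16,-3,0,-1],[15,-16,-3,0,-1],[15,-16,-3,0,-1],[15,-16,-3,0,-1],[15,-16,-3,0,-1]]]' 15
python3 -m crank '[[[15.5,-16.5,0,0,-1],[15.5,-16.5,0,0,-1],[15.5,-16.5,0,0,-1],[15.5,-16.5,0,0,-1],[15.5,-16.5,0,0,-1],[15.5,-16.5,0,0,-1],[15.5,-16.5,0,0,-1],[15.5,-16.5,0,0,-1],[15.5,-16.5,0,0,-1],[15.5,-16.5,0,0,-1]]]'
python3 d.py 556,251,200
```

```text
time: 1.03
position: [0.3095, -0.4074, 0.2526]
tool_rot: [-3.093, -0.548, 0.0]
ft_force: [-0.5, 0.3, 0.2]
grip_width: 1.001
grip_force: 0.0
time: 1.87
position: [0.3982, -0.1993, 0.2525]
tool_rot: [3.093, 0.548, -0.0]
ft_force: [-0.1, -0.2, 0.0]
grip_width: 1.0
grip_force: 0.0
t 1.87 pos [ 398.2 -199.3  252.5] f [-0.1 -0.2  0. ] q [ 0.88 -0.12 -0.43  1.87 -0.05  1.39 -0.76] w 87.0 tilt z [-1.e-04 -3.e-04 -1.e+00]
556,251,200 tool mm [ 302.9 -368.7   52.3]
```

```bash
python3 -m crank '[[[15,-18.5,2.5,0,-1],[15,-18.5,2.5,0,-1],[15,-18.5,2.5,0,-1],[15,-18.5,2.5,0,-1],[15,-18.5,2.5,0,-1],[15,-18.5,2.5,0,-1],[15,-18.5,2.5,0,-1],[15,-18.5,2.5,0,-1],[15,-18.5,2.5,0,-1],[15,-18.5,2.5,0,-1]]]'
python3 d.py 556,251,200
```

```text
time: 2.7
position: [0.4754, 0.026, 0.2274]
tool_rot: [3.093, 0.548, 0.0]
ft_force: [0.5, 1.0, 0.7]
grip_width: 1.003
grip_force: 0.0
t 2.7 pos [475.4  26.  227.4] f [0.5 1.  0.7] q [ 0.66 -0.04 -0.75  1.84 -0.02  1.33 -1.3 ] w 87.2 tilt z [ 2.e-04 -5.e-04 -1.e+00]
556,251,200 tool mm [ 153.  -183.7   27.3]
```

```bash
python3 -m crank '[[[15.3,-18.4,2.5,0,-1],[15.3,-18.4,2.5,0,-1],[15.3,-18.4,2.5,0,-1],[15.3,-18.4,2.5,0,-1],[15.3,-18.4,2.5,0,-1],[15.3,-18.4,2.5,0,-1],[15.3,-18.4,2.5,0,-1],[15.3,-18.4,2.5,0,-1],[15.3,-18.4,2.5,0,-1],[15.3,-18.4,2.5,0,-1]]]'
python3 - <<'E'
from h import *
from bench import ctrl,get_image
s=ctrl.get_state(); w=get_image("wrist")
cv2.imwrite("pics/w1.png",w["pixels"][:,:,::-1])
Tt=np.eye(4);Tt[:3,:3]=R.from_rotvec(s["tool_rot"]).as_matrix();Tt[:3,3]=s["position"]
T=Tt@w["T_tool_cam"]; print(proj(w,np.array([[.556,.251,.074],[.556,.251,0]]),T))
E
python3 d.py 556,251,110
```

```text
time: 3.53
position: [0.5561, 0.2511, 0.202]
tool_rot: [3.093, 0.547, -0.001]
ft_force: [-0.1, 0.5, 0.4]
grip_width: 1.004
grip_force: 0.0
[[254.31691778 185.81125381]
 [254.3728961  171.53374145]]
t 3.58 pos [555.8 256.5 201.5] f [-0.6  3.4  0.7] q [ 0.23  0.37 -0.89  1.56  0.29  1.35 -1.9 ] w 87.1 tilt z [-6.0e-04  4.9e-03 -1.0e+00]
556,251,110 tool mm [-1.8  5.7 91.5]
```

View pics/w1.png

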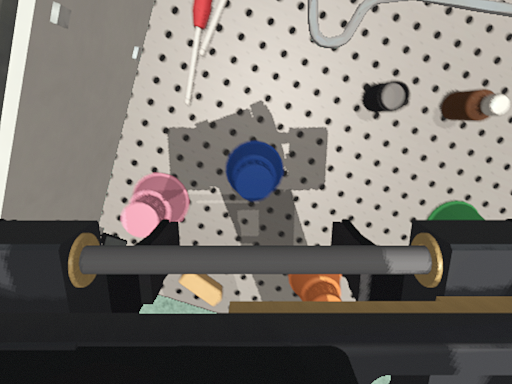

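The wrist view shows the blue cover at (255,170), centred between the fingers. I'll let the arm settle and refine from this view.

```bash
python3 -m crank '[[[0,0,0,0,-1],[0,0,0,0,-1],[0,0,0,0,-1]]]'
cat > wf.py <<'E'
import sys
from h import *
from bench import ctrl,get_image
c,x,y,z=sys.argv[1],*map(float,sys.argv[2:5])
s=ctrl.get_state(); w=get_image("wrist")
Tt=np.eye(4);Tt[:3,:3]=R.from_rotvec(s["tool_rot"]).as_matrix();Tt[:3,3]=s["position"]
T=Tt@w["T_tool_cam"]
m=mask(w,c,proj(w,np.array([[x,y,z+.04]]),T)[0],60)
f=lambda p:stats(sil(w,np.array([p[0],p[1],z]),T))-stats(m)
r=least_squares(f,[x,y],diff_step=.01,x_scale=.1);print("wristfit",r.x.round(4),r.fun.round(2),[*map(int,edge(m))],[*map(int,edge(sil(w,np.array([*r.x,z]),T)))])
E
python3 wf.py blue .556 .251 0; python3 d.py 556,251,110
```

```text
time: 3.83
position: [0.5559, 0.2489, 0.2024]
tool_rot: [3.093, 0.546, -0.001]
ft_force: [-0.3, -0.9, -0.2]
grip_width: 0.994
grip_force: 0.0
wristfit [0.5582 0.2507] [-0. -0.] [225, 282, 141, 201, 2622] [224, 282, 140, 201, 2800]
t 3.88 pos [556.  248.6 202.5] f [ 0.  -0.5  0.7] q [ 0.24  0.37 -0.88  1.56  0.29  1.35 -1.9 ] w 86.8 tilt z [ 2.0e-04 -1.3e-03 -1.0e+00]
556,251,110 tool mm [ 0.8 -2.3 92.5]
```

```bash
python3 -m crank '[[[1,0,12,0,-1],[0,0,12,0,-1],[0,0,12,0,-1],[0,0,12,0,-1],[0,0,12,0,-1],[0,0,12,0,-1],[0,0,12,0,-1],[0,0,8,0,-1],[0,0,4,0,-1],[0,0,0,0,-1]]]'
python3 d.py 557,251,50
```

```text
time: 4.72
position: [0.5561, 0.2504, 0.1052]
tool_rot: [3.093, 0.549, -0.003]
ft_force: [-0.3, -0.1, 0.1]
grip_width: 1.003
grip_force: 0.0
t 4.72 pos [556.1 250.4 105.2] f [-0.3 -0.1  0.1] q [ 0.21  0.45 -0.85  1.67  0.36  1.19 -1.95] w 87.3 tilt z [-1.8e-03 -5.0e-04 -1.0e+00]
557,251,50 tool mm [ 1.1 -0.3 55.2]
```

```bash
python3 -m crank '[[[1,0,10,0,-1],[0,0,10,0,-1],[0,0,10,0,-1],[0,0,10,0,-1],[0,0,8,0,-1],[0,0,5,0,-1],[0,0,2,0,-1],[0,0,0,0,-1],[0,0,0,0,-1]]]'
python3 d.py 557,251,50
python3 -m crank '[[[0,0,0,0,0.3],[0,0,0,0,0.3],[0,0,0,0,0.3],[0,0,0,0,0.3],[0,0,0,0,0.3],[0,0,0,0,1],[0,0,0,0,1],[0,0,0,0,1],[0,0,0,0,1],[0,0,0,0,1]]]' 15
python3 d.py 557,251,50 573,-10,50
```

```text
time: 5.47
position: [0.5579, 0.2511, 0.0517]
tool_rot: [-3.093, -0.548, -0.001]
ft_force: [0.3, -0.1, 1.1]
grip_width: 1.002
grip_force: 0.0
t 5.47 pos [557.9 251.1  51.7] f [ 0.3 -0.1  1.1] q [ 0.18  0.51 -0.82  1.71  0.41  1.1  -1.98] w 87.2 tilt z [ 4.e-04  2.e-04 -1.e+00]
557,251,50 tool mm [-0.9 -0.2  1.7]
time: 6.3
position: [0.5577, 0.2509, 0.0515]
tool_rot: [3.093, 0.548, 0.0]
ft_force: [-0.1, 0.8, 0.4]
grip_width: 0.431
grip_force: 15.0
t 6.3 pos [557.7 250.9  51.5] f [-0.1  0.8  0.4] q [ 0.18  0.51 -0.81  1.71  0.41  1.1  -1.98] w 37.5 tilt z [ 0.e+00 -1.e-04 -1.e+00]
557,251,50 tool mm [-0.7 -0.4  1.5]
573,-10,50 tool mm [-74.7 250.6   0. ]
```

```bash
python3 -m crank '[[[0,0,-5,0,1],[0,0,-10,0,1],[0,0,-15,0,1],[0,0,-15,0,1],[0,0,-15,0,1],[0,0,-15,0,1],[0,0,-15,0,1],[0,0,-10,0,1],[0,0,-5,0,1],[0,0,0,0,1]]]'
python3 -m crank '[[[-7,25,0,0,1],[-7,25,0,0,1],[-7,25,0,0,1],[-7,25,0,0,1],[-7,25,0,0,1],[-7,25,0,0,1],[-7,25,0,0,1],[-7,20,0,0,1],[-7,15,0,0,1],[-7,10,0,0,1]]]'
python3 -m crank '[[[-2,15,0,0,1],[-2,10,0,0,1],[0,5,0,0,1],[0,0,0,0,1],[0,0,0,0,1],[0,0,0,0,1],[0,0,0,0,1]]]'
python3 d.py 573,-10,85
python3 - <<'E'
from h import *
from bench import ctrl,get_image
s=get_image("scene"); t=get_image("top"); w=get_image("wrist")
cv2.imwrite("pics/c2.png",np.hstack([s["pixels"][90:290,200:400],t["pixels"][60:260,220:420],cv2.resize(w["pixels"],(267,200))])[:,:,::-1])
E
```

```text
time: 7.13
position: [0.5585, 0.2514, 0.1585]
tool_rot: [-3.093, -0.548, -0.005]
ft_force: [-0.3, -0.1, -1.2]
grip_width: 0.435
grip_force: 15.0
time: 7.97
position: [0.5671, 0.0175, 0.1555]
tool_rot: [3.094, 0.544, -0.003]
ft_force: [-1.4, 0.3, -0.3]
grip_width: 0.432
grip_force: 15.0
time: 8.55
position: [0.574, -0.0079, 0.1565]
tool_rot: [-3.092, -0.551, 0.0]
ft_force: [-0.6, -0.2, -0.1]
grip_width: 0.432
grip_force: 15.0
t 8.55 pos [574.   -7.9 156.5] f [-0.6 -0.2 -0.1] q [ 0.65  0.29 -0.8   1.71  0.22  1.23 -1.42] w 37.6 tilt z [-1.e-04  4.e-04 -1.e+00]
573,-10,85 tool mm [-1.7  1.7 71.5]
```

View pics/c2.png

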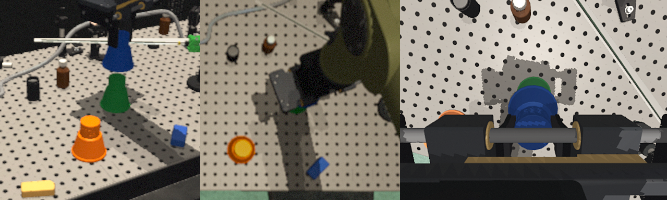

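The blue cover is held upright above the green one, in line with it. I'll correct by about 2 mm and go down.

```bash
python3 -m crank '[[[-1.5,1.5,4,0,1],[0,0,8,0,1],[0,0,8,0,1],[0,0,8,0,1],[0,0,8,0,1],[0,0,8,0,1],[0,0,6,0,1],[0,0,4,0,1],[0,0,2,0,1],[0,0,0,0,1]]]'
python3 d.py 573,-10,85.5
python3 -m crank '[[[0,0,3,0,1],[0,0,3,0,1],[0,0,2,0,1],[0,0,2,0,1],[0,0,1,0,1],[0,0,0,0,1],[0,0,0,0,1]]]'
python3 d.py 573,-10,85.5
```

```text
time: 9.53
position: [0.573, -0.0111, 0.1]
tool_rot: [-3.093, -0.548, 0.001]
ft_force: [0.7, -0.6, 0.4]
grip_width: 0.43
grip_force: 15.0
t 9.53 pos [573.  -11.1 100. ] f [ 0.7 -0.6  0.4] q [ 0.64  0.35 -0.78  1.77  0.27  1.13 -1.45] w 37.4 tilt z [-7.e-04  1.e-04 -1.e+00]
573,-10,85.5 tool mm [ 0.4 -1.1 14.5]
time: 10.12
position: [0.5732, -0.0112, 0.0895]
tool_rot: [3.093, 0.548, -0.0]
ft_force: [0.3, 0.7, -0.6]
grip_width: 0.434
grip_force: 15.0
t 10.12 pos [573.2 -11.2  89.5] f [ 0.3  0.7 -0.6] q [ 0.63  0.36 -0.78  1.78  0.28  1.11 -1.46] w 37.7 tilt z [-1.e-04 -0.e+00 -1.e+00]
573,-10,85.5 tool mm [ 0.2 -1.2  4. ]
```

```bash
python3 -m crank '[[[0,-1,1.5,0,1],[0,0,1.5,0,1],[0,0,1,0,1],[0,0,0,0,1],[0,0,0,0,1]]]'
python3 -m crank '[[[0,0,1,0,1],[0,0,0,0,1],[0,0,0,0,1]]]'
python3 d.py 573,-10,85.5
```

```text
time: 10.53
position: [0.5729, -0.0102, 0.0855]
tool_rot: [3.093, 0.548, -0.0]
ft_force: [-0.2, -0.5, 0.0]
grip_width: 0.437
grip_force: 15.0
time: 10.78
position: [0.5733, -0.0103, 0.0852]
tool_rot: [3.093, 0.548, 0.001]
ft_force: [-0.8, -0.6, 4.8]
grip_width: 0.431
grip_force: 15.0
t 10.78 pos [573.3 -10.3  85.2] f [-0.8 -0.6  4.8] q [ 0.63  0.37 -0.78  1.78  0.28  1.11 -1.47] w 37.5 tilt z [ 8.e-04 -4.e-04 -1.e+00]
573,-10,85.5 tool mm [-0.2 -0.4 -0.3]
```

Contact came at exactly the seated height, so I'll release and lift.

```bash
python3 -m crank '[[[0,0,0,0,0],[0,0,0,0,0],[0,0,0,0,-1],[0,0,0,0,-1],[0,0,0,0,-1],[0,0,0,0,-1],[0,0,0,0,-1],[0,0,0,0,-1]]]'
python3 -m crank '[[[0,0,-5,0,-1],[0,0,-10,0,-1],[0,0,-15,0,-1],[0,0,-20,0,-1],[0,0,-20,0,-1],[0,0,-20,0,-1],[0,0,-20,0,-1],[0,0,-10,0,-1],[0,0,-5,0,-1],[0,0,0,0,-1]]]'
python3 d.py 448,128,205
```

```text
time: 11.45
position: [0.5729, -0.0103, 0.0845]
tool_rot: [3.093, 0.548, -0.0]
ft_force: [0.5, -0.2, 0.7]
grip_width: 0.867
grip_force: 0.0
time: 12.28
position: [0.5735, -0.0102, 0.2108]
tool_rot: [3.092, 0.548, 0.003]
ft_force: [-0.9, -0.2, -1.2]
grip_width: 0.999
grip_force: 0.0
t 12.28 pos [573.5 -10.2 210.8] f [-0.9 -0.2 -1.2] q [ 0.67  0.25 -0.81  1.64  0.19  1.33 -1.39] w 86.9 tilt z [ 2.1e-03 -6.0e-04 -1.0e+00]
448,128,205 tool mm [ -70.4 -172.9    5.5]
```

```bash
python3 -m crank '[[[-7,-17,0,0,-1],[-7,-17,0,0,-1],[-7,-17,0,0,-1],[-7,-17,0,0,-1],[-7,-17,0,0,-1],[-7,-17,0,0,-1],[-7,-17,0,0,-1],[-7,-17,0,0,-1],[-7,-17,0,0,-1],[-7,-20,0,0,-1]]]'
python3 -m crank '[[[0,0,0,0,-1],[0,0,0,0,-1],[0,0,0,0,-1],[0,0,0,0,-1],[0,0,0,0,-1]]]'
python3 wf.py orange .448 .128 0; python3 wf.py blue .573 -.010 .034; python3 d.py 448,128,52
python3 - <<'E'
from h import *
from bench import get_image
ims={n:get_image(n) for n in("top","scene")}
ms={n:mask(i,"blue",proj(i,np.array([[.573,-.01,.07]]))[0],25) for n,i in ims.items()}
for n,i in ims.items():
    r=least_squares(lambda p:stats(sil(i,np.array([p[0],p[1],.034])))-stats(ms[n]),[.57,-.01],diff_step=.02,x_scale=.1);print(n,r.x.round(4),edge(ms[n]),edge(sil(i,np.array([*r.x,.034]))))
s=ims["scene"]["pixels"][110:260,220:400]; t=ims["top"]["pixels"][100:250,220:400]
cv2.imwrite("pics/c3.png",cv2.resize(np.hstack([s,t]),None,fx=2,fy=2)[:,:,::-1])
E
```

```text
time: 13.12
position: [0.4464, 0.1279, 0.2082]
tool_rot: [-3.094, -0.547, 0.004]
ft_force: [0.3, 0.3, -0.5]
grip_width: 0.998
grip_force: 0.0
time: 13.53
position: [0.448, 0.1273, 0.2092]
tool_rot: [-3.093, -0.546, 0.001]
ft_force: [0.6, 0.2, 0.4]
grip_width: 1.001
grip_force: 0.0
wristfit [0.4511 0.1269] [ 0.   -0.01] [227, 284, 140, 199, 2590] [227, 284, 140, 199, 2690]
wristfit [ 0.5738 -0.0107] [0.02 0.  ] [384, 482, 77, 144, 4923] [383, 483, 76, 145, 5224]
t 13.63 pos [447.9 127.6 209.3] f [ 0.6 -0.1 -0.6] q [ 0.63 -0.06 -0.92  1.88 -0.05  1.3  -1.5 ] w 87.1 tilt z [-6.e-04  5.e-04 -1.e+00]
448,128,52 tool mm [  0.3  -0.2 157.3]Traceback (most recent call last):
  File "<stdin>", line 4, in <module>
  File "h.py", line 11, in mask
    k=max(k,key=lambda i:st[i,4]); return (l==k)
ValueError: max() iterable argument is empty
```

Blue reads as nested from the wrist, with extents matching at z = 34 mm. The top view is blocked by the arm. Orange is next, at (449.5, 127.5).

```bash
python3 -m crank '[[[1.4,0.5,8,0,-1],[0,0,15,0,-1],[0,0,15,0,-1],[0,0,15,0,-1],[0,0,15,0,-1],[0,0,15,0,-1],[0,0,12,0,-1],[0,0,5,0,-1],[0,0,0,0,-1],[0,0,0,0,-1]]]'
python3 d.py 449.5,127.5,52
python3 -m crank '[[[0,0,8,0,-1],[0,0,12,0,-1],[0,0,12,0,-1],[0,0,12,0,-1],[0,0,8,0,-1],[0,0,4,0,-1],[0,0,0,0,-1],[0,0,0,0,-1]]]'
python3 d.py 449.5,127.5,52
```

```text
time: 14.57
position: [0.4493, 0.1283, 0.1096]
tool_rot: [-3.093, -0.549, 0.0]
ft_force: [-0.1, -0.6, 0.5]
grip_width: 0.998
grip_force: 0.0
t 14.57 pos [449.3 128.3 109.6] f [-0.1 -0.6  0.5] q [ 0.6   0.09 -0.95  2.    0.08  1.09 -1.61] w 86.8 tilt z [-1.e-04  4.e-04 -1.e+00]
449.5,127.5,52 tool mm [-0.1  0.9 57.6]
time: 15.23
position: [0.4491, 0.1284, 0.0533]
tool_rot: [-3.093, -0.549, 0.001]
ft_force: [-0.4, 0.2, -0.6]
grip_width: 1.0
grip_force: 0.0
t 15.23 pos [449.1 128.4  53.3] f [-0.4  0.2 -0.6] q [ 0.55  0.19 -0.94  2.05  0.18  0.98 -1.7 ] w 87.0 tilt z [-5.e-04  3.e-04 -1.e+00]
449.5,127.5,52 tool mm [0.1 0.9 1.3]
```

```bash
python3 -m crank '[[[0,1,1.3,0,0.3],[0,0,0,0,0.3],[0,0,0,0,0.3],[0,0,0,0,0.3],[0,0,0,0,0.3],[0,0,0,0,1],[0,0,0,0,1],[0,0,0,0,1],[0,0,0,0,1],[0,0,0,0,1]]]' 15
python3 d.py
python3 -m crank '[[[0,0,-5,0,1],[0,0,-10,0,1],[0,0,-15,0,1],[0,0,-20,0,1],[0,0,-20,0,1],[0,0,-20,0,1],[0,0,-20,0,1],[0,0,-18,0,1],[0,0,-12,0,1],[0,0,-5,0,1]]]'
python3 -m crank '[[[0,0,0,0,1],[0,0,0,0,1],[0,0,0,0,1]]]'
python3 d.py 573,-10.3,195
```

```text
time: 16.07
position: [0.4495, 0.1273, 0.0522]
tool_rot: [-3.093, -0.548, -0.0]
ft_force: [-1.1, 0.7, 0.5]
grip_width: 0.428
grip_force: 15.0
t 16.07 pos [449.5 127.3  52.2] f [-1.1  0.7  0.5] q [ 0.55  0.19 -0.93  2.06  0.19  0.98 -1.7 ] w 37.2 tilt z [ 0.  0. -1.]
time: 16.9
position: [0.4506, 0.1276, 0.1996]
tool_rot: [3.092, 0.548, 0.006]
ft_force: [0.5, -0.4, -0.5]
grip_width: 0.431
grip_force: 15.0
time: 17.15
position: [0.4488, 0.127, 0.1962]
tool_rot: [-3.093, -0.548, 0.003]
ft_force: [-0.2, 0.5, -0.3]
grip_width: 0.431
grip_force: 15.0
t 17.15 pos [448.8 127.  196.2] f [-0.2  0.5 -0.3] q [ 0.64 -0.04 -0.94  1.89 -0.03  1.27 -1.51] w 37.5 tilt z [-2.e-03 -2.e-04 -1.e+00]
573,-10.3,195 tool mm [ 69.5 171.7   0.9]
```

```bash
python3 -m crank '[[[4,10,0,0,1],[8,20,0,0,1],[8,20,0,0,1],[8,20,0,0,1],[8,20,0,0,1],[8,20,0,0,1],[8,20,0,0,1],[8,20,0,0,1],[6,14.7,0,0,1],[2.7,7,0,0,1]]]'
python3 -m crank '[[[0,0,0,0,1],[0,0,0,0,1],[0,0,0,0,1],[0,0,0,0,1],[0,0,0,0,1],[0,0,0,0,1],[0,0,0,0,1],[0,0,0,0,1]]]'
python3 d.py 573,-10.3,120.2
python3 - <<'E'
from bench import get_image
import cv2,numpy as np
s=get_image("scene"); w=get_image("wrist")
cv2.imwrite("pics/c4.png",np.hstack([cv2.resize(s["pixels"][60:260,220:400],None,fx=1.92,fy=1.92),w["pixels"][:,50:480]])[:,:,::-1])
E
```

```text
time: 17.98
position: [0.5741, -0.0139, 0.1955]
tool_rot: [-3.094, -0.542, 0.003]
ft_force: [-0.2, 0.1, -0.6]
grip_width: 0.43
grip_force: 15.0
time: 18.65
position: [0.573, -0.0103, 0.1974]
tool_rot: [3.093, 0.549, 0.0]
ft_force: [0.2, -1.5, -0.7]
grip_width: 0.429
grip_force: 15.0
t 18.65 pos [573.  -10.3 197.4] f [ 0.2 -1.5 -0.7] q [ 0.69  0.26 -0.83  1.66  0.2   1.31 -1.4 ] w 37.4 tilt z [ 2.e-04 -4.e-04 -1.e+00]
573,-10.3,120.2 tool mm [ 0.  -0.  77.2]
```

View pics/c4.png

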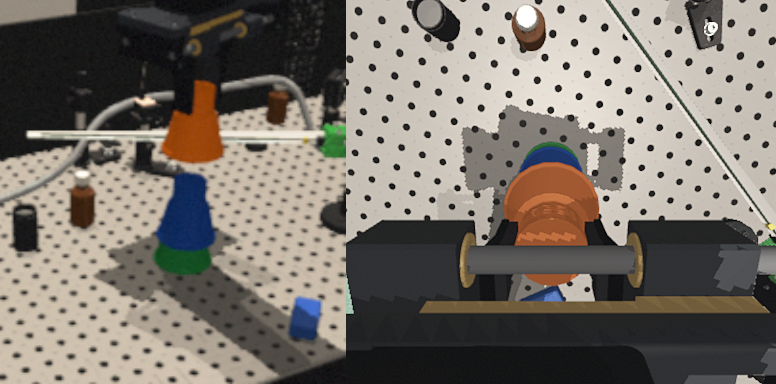

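Blue is fully seated over green, with its crown at about (189,180). Orange hangs upright above it, in line, with its rim at about (193,150). Going down.

```bash
python3 -m crank '[[[0,0,5,0,1],[0,0,9,0,1],[0,0,9,0,1],[0,0,9,0,1],[0,0,9,0,1],[0,0,9,0,1],[0,0,8,0,1],[0,0,5,0,1],[0,0,2,0,1],[0,0,0,0,1]]]'
python3 d.py
python3 -m crank '[[[0,0,3,0,1],[0,0,2,0,1],[0,0,2,0,1],[0,0,2,0,1],[0,0,1,0,1],[0,0,0,0,1],[0,0,0,0,1],[0,0,0,0,1]]]'
python3 d.py 573,-10.3,120.2
```

```text
time: 19.58
position: [0.5728, -0.0104, 0.1316]
tool_rot: [-3.093, -0.548, 0.001]
ft_force: [-0.6, -0.2, -0.2]
grip_width: 0.431
grip_force: 15.0
t 19.58 pos [572.8 -10.4 131.6] f [-0.6 -0.2 -0.2] q [ 0.66  0.32 -0.82  1.74  0.25  1.19 -1.44] w 37.5 tilt z [-9.e-04  1.e-04 -1.e+00]
time: 20.25
position: [0.5731, -0.0104, 0.1223]
tool_rot: [3.093, 0.548, 0.0]
ft_force: [-0.4, -0.5, -0.9]
grip_width: 0.432
grip_force: 15.0
t 20.25 pos [573.1 -10.4 122.3] f [-0.4 -0.5 -0.9] q [ 0.66  0.33 -0.81  1.75  0.26  1.17 -1.45] w 37.6 tilt z [ 2.e-04 -1.e-04 -1.e+00]
573,-10.3,120.2 tool mm [-0.1 -0.2  2.1]
```

```bash
python3 -m crank '[[[0,0,1,0,1],[0,0,1,0,1],[0,0,0.5,0,1],[0,0,0,0,1],[0,0,0,0,1],[0,0,0,0,1]]]'
python3 -m crank '[[[0,0,0.5,0,1],[0,0,0,0,1],[0,0,0,0,1]]]'
python3 d.py 573,-10.3,120.2
```

```text
time: 20.75
position: [0.5733, -0.0103, 0.1201]
tool_rot: [3.093, 0.548, 0.001]
ft_force: [0.5, 0.4, 2.3]
grip_width: 0.432
grip_force: 15.0
time: 21.0
position: [0.5735, -0.0103, 0.1199]
tool_rot: [3.093, 0.548, 0.002]
ft_force: [-0.6, 0.1, 4.6]
grip_width: 0.433
grip_force: 15.0
t 21.0 pos [573.5 -10.3 119.9] f [-0.6  0.1  4.6] q [ 0.66  0.33 -0.81  1.75  0.26  1.17 -1.45] w 37.7 tilt z [ 1.e-03 -1.e-04 -1.e+00]
573,-10.3,120.2 tool mm [-0.5 -0.1 -0.3]
```

Seated at the expected height. I'll release, lift and check.

```bash
python3 -m crank '[[[0,0,0,0,0],[0,0,0,0,0],[0,0,0,0,-1],[0,0,0,0,-1],[0,0,0,0,-1],[0,0,0,0,-1],[0,0,0,0,-1],[0,0,0,0,-1]]]'
python3 -m crank '[[[0,0,-5,0,-1],[0,0,-10,0,-1],[0,0,-15,0,-1],[0,0,-15,0,-1],[0,0,-15,0,-1],[0,0,-15,0,-1],[0,0,-15,0,-1],[0,0,-10,0,-1],[0,0,-5,0,-1],[0,0,0,0,-1]]]'
python3 -m crank '[[[-6,0,0,0,-1],[-10,0,0,0,-1],[-10,0,0,0,-1],[-10,0,0,0,-1],[-10,0,0,0,-1],[-10,0,0,0,-1],[-6,0,0,0,-1],[0,0,0,0,-1],[0,0,0,0,-1],[0,0,0,0,-1]]]'
python3 wf.py orange .573 -.010 .068
python3 - <<'E'
from bench import get_image
import cv2,numpy as np
s=get_image("scene"); w=get_image("wrist")
cv2.imwrite("pics/c5.png",np.hstack([cv2.resize(s["pixels"][60:260,220:400],None,fx=1.92,fy=1.92),w["pixels"][:,50:480]])[:,:,::-1])
E
```

```text
time: 21.67
position: [0.573, -0.0104, 0.1192]
tool_rot: [3.093, 0.548, -0.0]
ft_force: [0.1, -0.0, 0.3]
grip_width: 0.872
grip_force: 0.0
time: 22.5
position: [0.5738, -0.0103, 0.2258]
tool_rot: [3.092, 0.548, 0.004]
ft_force: [0.5, -0.2, -0.2]
grip_width: 0.999
grip_force: 0.0
time: 23.33
position: [0.5149, -0.0317, 0.2241]
tool_rot: [-3.093, -0.548, -0.0]
ft_force: [0.5, -0.7, 1.2]
grip_width: 0.997
grip_force: 0.0
wristfit [ 0.5745 -0.0103] [0.   0.01] [221, 289, 83, 153, 3742] [220, 289, 82, 154, 4006]
```

View pics/c5.png

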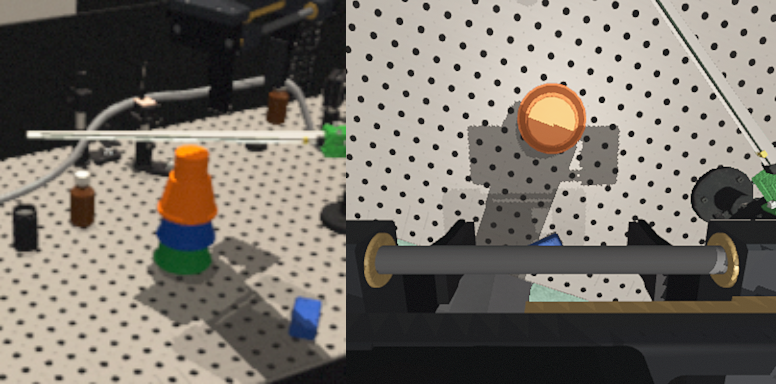

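The stack stands upright: orange over blue over green, at about (187,210) in the left panel. The gripper is clear of it.

```bash
python3 -c "
from bench import job
print(job.close_job())"
```

```text
the job is handed in; nothing more can be done
None
```

The three covers are nested in one upright stack (green, then blue, then orange), released with the gripper clear. I handed the job in at about 24 s of the 62 s allowed; `close_job()` returned no verdict.

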